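Slide the carriage round the bent guide rod to its stop

ROBOT

A 6-joint arm with a two-finger parallel gripper is mounted at the origin on the work surface; the furniture and walls round the work are solid. World frame = base frame: x ahead of the robot, y to its left, z up, the work surface at z = 0. Lengths are in m, angles in degrees, forces in N, time in s.
With the tool pointing down it reaches from about 0.375 to 0.9 m from the base axis. Payload 3.1 kg.
Tool frame: the origin (TCP) lies at the very end of the fingers, on their centre line; the grasp point (between the pads) lies 19 mm behind it (grip_point_offset is the distance from the TCP to the grasp point, in m); y points along the fingers, x is the direction in which the jaws open and shut, and the axes are right-handed (so a half turn about y gives the same grasp; the last joint's range is limited). The gripper opens to 87 mm and grips with 3 to 60 N. Pads are 19 mm wide; open, the fingers measure 117 mm over their backs; the gripper's body (75 mm by 190 mm) begins 51 mm behind the grasp point.
Start: joints at [58.413, 30.224, 82.088, -0, 67.689, -10.227], TCP at [0.228, 0.582, 0.223] pointing down, gripper open.
Joint ranges: [-176.69, 176.69], [-43.24, 126.21], [12.49, 139.97], [-82, 262], [0, 151.66], [-163.58, 163.58]. Speed limits (degrees/s): [159.86, 159.86, 180, 180, 180, 180].

INTERFACE

Orientations are given as a 3x3 rotation matrix whose columns are the frame's x, y, z axes.
In Python, from rig import * gives the robot as it stands.
- The arm moves only by the tool send_rows, never from a script. Its argument "moves" is text: rows parted by semicolons, each of 5 numbers parted by spaces: the finger opening in mm, from 0 to 87, then the shift along the tool's x, y, z in mm, then the turn about the tool's y in degrees. In form: fingers dx dy dz yaw; .... A call has 1 to 20 rows; each row shifts and turns the commanded pose from where the row before left it, along the tool's axes as they then stand; what a row does not reach is not made up. A row lasts 1/12 s, in which the tool goes at most 41.7 mm and 7.16 degrees, less where a joint would pass 70% of its speed; a pose out of reach is approached as far as the arm can. A call is refused whole if a number of a shift passes 41.7 or a number of a turn 7.16, either way. A call with a gripper value outside its range is refused whole. The fingers move at their own pace and stop on an object; the grip force is fixed at half the most. Time passes only in rows, so rows that do not move let the fingers close. It gives the time, the measured TCP pose, the force and the opening at its end, in the units of the state.
- read_state(): the state, without advancing time (a new reading comes with each control period).
- capture(name): name is "scene" or "top" or "wrist"; returns a dict with "image" (480x640x3 uint8, blue, green, red), "z_map" (480x640 float32, m along the optical axis (not along the pixel's ray), 0 where there is no reading), "mtx" (3x3 intrinsics, pixels), "origin" and "rotation" of the camera in the world; the wrist camera has in their place "tool_from_camera" (4x4, takes a point from camera to tool coordinates, whose origin is the TCP and whose axes are the tool frame's). Camera axes: x right, y up, looking along -z (the intrinsics and any distortion apply to the point x, -y, -z); pixel columns grow to the right and rows downward; lengths in m; the calibration is good to about 2 mm. The wrist camera is an equidistant fisheye: a pixel r from the principal point sees the ray r / f radians off the axis. A picture is of the moment at which its call begins: read the wrist's pose just before it.
- hand_in(): hands the job in, once; it reports no verdict.
Trained networks look in a picture, given as the dict that the camera call returned (one of the last four; its "shot" number tells which), for a name from the list of things; names that differ only in an ending like _2 or _b are one class to them, and where a whole thing is asked for, a point or a joint stands for the part that bears it (a point fixed in the world has none). Each returns a list of dicts, best first, with "p" (0 to 1); they miss things now and then, are a little off and sometimes report something else, mostly with a low value. They report only what shows in the picture. A call takes as long as a camera call. They do not tell look-alikes from the thing itself.
- search_frame(picture, name): "bbox" ([left, top, right, bottom] in pixels, round what is visible of it).
- masks_of(picture, name): "region" (480x640 bool, what is visible of it) and "bbox" ([left, top, right, bottom] in pixels, round what is visible of it).
- mark_of(picture, name): "pixel" ([row, column] in pixels: a listed point, or the origin of a listed thing).
The state is a dict: "time_s": time; "joint_positions": joint angles; "qvel": joint speeds; "tau": joint torques, N m; "position": TCP position; "tcp_rot": TCP orientation; "force": force on the tool from outside, world axes, zero at the start; "moment": the same for the moment, N m; "opening": opening from 0.0 (shut) to 1.0 (fully open).
Only numpy, scipy, OpenCV 4.12 (cv2) and the standard library are available. Lean on these libraries where they do the work, as an engineer would, in place of code of your own. Each camera call takes 0.05 s, during which the arm holds its last target. There are 200 camera calls.

TASK

Set the plywood bending jig for the next piece: take the bored metal carriage by its upright wooden fin and slide it along the steel guide rod, turning it with the bend, until it is up against the square stop collar on the other leg of the rod, just before the far end block. Then let go of it and leave it sitting there. Leave the loose spare block, the one without a fin, lying where it is.

Things in the scene. Friction and masses are not known exactly. Their poses are not given: they have to be found in the camera images.
- jig: Fixed plywood base 140 (x) x 340 (y) x 12 mm; origin under its centre, z up. A round 12 mm steel rod lies level, its axis 34 mm above the bench. In x, y (mm) of this frame it runs straight from an end block at (41.2, 147.5) to (-21.9, 57.4), bends 70 degrees round (60, 0) at radius 100, through (-40, 0), to (-21.9, -57.4), then straight to an end block at (41.2, -147.5). End blocks are 36 high.
- carriage_fin (a point): Loose carriage, about 0.25 kg: metal block 36 mm along the rod, 44 wide, 44 high, 24 mm bore round the rod (6 mm play), sliding easily on the base. The wooden fin on its middle is 32 long along the rod, 20 thick, top 102 above the bench, block top 56. Point: on the centre line in the fin, 80 above the bench. x along the bore, toward the bend at the start; y across the fin; z up. Starts on the jig's +y leg.
- stop: Dark steel square stop collar, 36 x 36 mm, 16 thick along the rod, clamped immovably on the jig's -y straight leg; its screw head reaches 55 above the bench. Origin: on the base's top below the rod's axis, at the middle of the thickness. x along the rod, away from the bend; z up. The carriage touches it when the carriage's centre is 26 mm before this origin.
- spare_block (a point): Bystander: loose spare bored metal block, 36 x 44 x 44 mm, without a fin and not on the rod, on the bench to the right (-y) of the jig. Point: its centre, 22 mm above the bench.
Mind the look-alikes: they are no part of the job. What is shaped like the part that bears carriage_fin but turquoise is not meant.

How it is judged (in metres and radians):
At the end, for the whole second after the job is handed in: The carriage sits on the second leg of the rod against the stop collar (gap under 12 mm, within 15 mm of the rod's line, within 17 degrees of its direction, upright within 10 degrees), let go (x of carriage_fin in the frame of stop between -0.038 and -0.018 m and y of carriage_fin in the frame of stop between -0.015 and 0.015 m and angle between the x axis of carriage_fin and the x axis of stop, either way round below 0.3 rad and angle between carriage_fin's own z axis and vertical below 0.17 rad and contact force between the fingers and carriage below 0.1 N); the robot touches nothing.
It fails at once if the spare block was disturbed (moved more than 30 mm) (distance of spare_block from where it was at the start of the episode above 0.03 m).
It also fails if it takes over 37 s, if anything falls off the work surface, if the arm or the gripper's body presses on something with over 40 N, if the wrist force passes 120 N, or if a joint passes its speed limit or range.

## Working session

There is one attempt and no reset: what is moved stays moved. The work goes in short steps, Python scripts to look and compute and a tool call to move; the robot and the scene stay as the last step left them, time stands still between calls to the robot, and variables do not carry over. Pictures are saved under pics/ and viewed, about 8 in all and at most 12, crops included, and the job is handed in when it is done.

Besides the shell and the picture viewer there is one more tool, called by a JSON object that holds its "op" and its "data". send_rows: Moves the arm, as the interface text tells. Its arguments: {"type":"object","properties":{"moves":{"type":"string"}},"required":["moves"]}

```bash
mkdir -p pics; ls
cat > h.py <<'E'
from rig import *
import numpy as np, cv2
def world(c,row,col,z=None):
    K=c["mtx"];d=np.array([(col-K[0,2])/K[0,0],-(row-K[1,2])/K[1,1],-1.0])
    R=np.array(c["rotation"]);o=np.array(c["origin"])
    if z is None:
        return o+R@(d*c["z_map"][int(row),int(col)])
    r=R@d; return o+r*(z-o[2])/r[2]
E
python3 - <<'E'
from h import *
s=read_state();print(s["time_s"],s["position"],s["tcp_rot"],s["opening"],s["force"])
for n in("scene","top"):
    c=capture(n);cv2.imwrite(f"pics/{n}0.png",c["image"]);print(n,c["origin"])
    for nm,z in(("carriage_fin",.08),("stop",.012),("spare_block",.022),("jig",0)):
        for m in mark_of(c,nm)[:4]:
            print(nm,round(m["p"],2),m["pixel"],world(c,*m["pixel"],z).round(3))
E
```

```text
pics
0.0 [0.22721869 0.58144916 0.22157816] [[ 3.64207138e-01 -1.13592299e-03 -9.31317277e-01]
 [ 9.31315572e-01 -1.82485875e-03  3.64208697e-01]
 [-2.11323552e-03 -9.99997690e-01  3.93276190e-04]] 1.0006350337527727 [ 0.16853701  1.04617185 -0.28836398]
scene [0.03840622 0.34039694 0.74024041]
carriage_fin 0.77 [312.2, 159.1] [0.498 0.371 0.08 ]
carriage_fin 0.67 [208.0, 268.9] [0.625 0.14  0.08 ]
carriage_fin 0.56 [282.3, 263.5] [0.481 0.209 0.08 ]
stop 0.78 [243.1, 360.4] [0.53  0.001 0.012]
spare_block 0.62 [246.0, 460.8] [ 0.439 -0.156  0.022]
jig 0.75 [289.0, 309.2] [0.487 0.127 0.   ]
top [0.34401289 0.10589786 1.04091729]
carriage_fin 0.96 [264.3, 246.2] [0.485 0.211 0.08 ]
carriage_fin 0.73 [183.2, 286.9] [0.638 0.139 0.08 ]
carriage_fin 0.64 [255.2, 156.9] [0.5   0.372 0.08 ]
stop 0.74 [250.6, 353.7] [0.524 0.009 0.012]
spare_block 0.67 [296.1, 443.0] [ 0.435 -0.16   0.022]
jig 0.75 [267.0, 290.9] [0.492 0.132 0.   ]
```

View pics/top0.png

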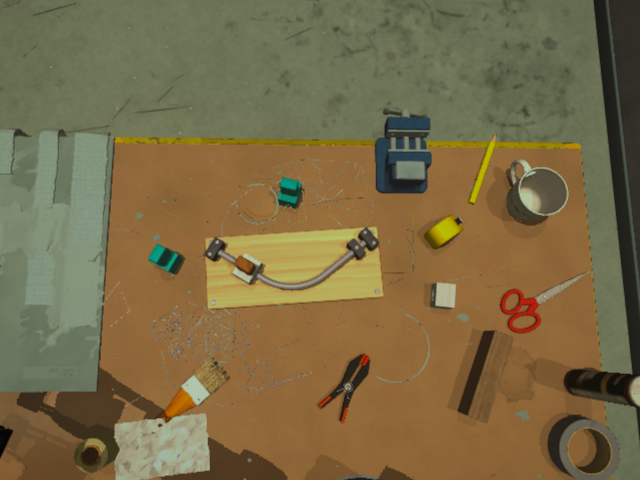

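View pics/scene0.png

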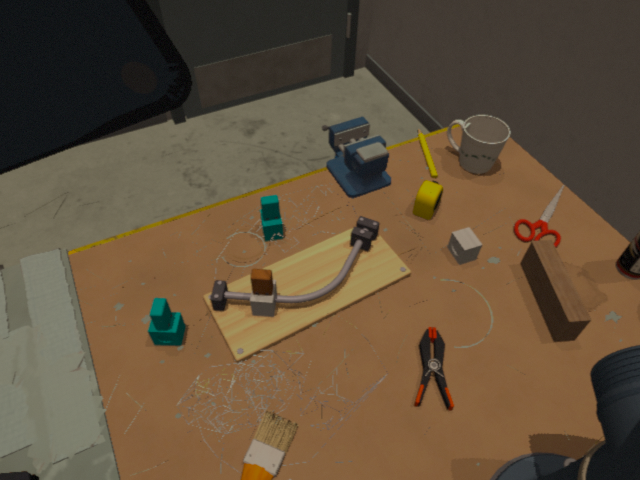

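Candidates in the top picture: turquoise at (289,192), turquoise at (166,258), and a metal block with a brown wooden fin at (246,265). The last one fits: it is metal with a wooden fin and sits on the rod. I'll confirm it in a crop and fit the jig and fin poses.

```bash
cat >> h.py <<'E'
def cloud(c):
    K=c["mtx"];v,u=np.mgrid[0:480,0:640];Z=c["z_map"]
    P=np.stack([(u-K[0,2])/K[0,0]*Z,-(v-K[1,2])/K[1,1]*Z,-Z],-1)
    return P@np.array(c["rotation"]).T+np.array(c["origin"])
E
python3 - <<'E'
from h import *
for n in("top","scene"):
    c=capture(n);P=cloud(c);I=c["image"]
    if n=="top": cv2.imwrite("pics/crop.png",cv2.resize(I[215:325,190:400],None,fx=3.8,fy=3.8,interpolation=cv2.INTER_CUBIC))
    m=masks_of(c,"jig")[0]; reg=m["region"]; print(n,m["bbox"],m["p"])
    q=P[reg&(abs(P[...,2]-.012)<.006)]
    r=cv2.minAreaRect(q[:,:2].astype(np.float32)*1000);print("base",len(q),r,np.median(q[:,2]))
    near=(abs(P[...,0]-.485)<.06)&(abs(P[...,1]-.209)<.06)
    f=P[near&(P[...,2]>.075)&(P[...,2]<.115)];print("fin",len(f),cv2.minAreaRect(f[:,:2].astype(np.float32)*1000),np.percentile(f[:,2],[10,50,95]))
    near=(abs(P[...,0]-.527)<.035)&(abs(P[...,1]-.005)<.035)
    s=masks_of(c,"stop")
    for k in s[:2]:
        g=P[k["region"]&(P[...,2]>.035)&(P[...,2]<.07)];print("stop",k["p"],k["bbox"],len(g),g.mean(0))
E
```

```text
top [203.8, 226.1, 379.2, 311.6] 0.69
base 9934 ((489.9814453125, 126.44662475585938), (140.0049591064453, 340.017333984375), 4.45007848739624) 0.011145296286050987
fin 229 ((482.1509094238281, 212.22573852539062), (32.933998107910156, 20.08038902282715), 59.02201461791992) [0.09245007 0.10053227 0.10352294]
stop 0.56 [346.6, 243.6, 365.1, 258.0] 184 [0.52093075 0.00751713 0.05000508]
scene [203.2, 228.8, 411.2, 364.1] 0.69
base 10512 ((490.79241943359375, 125.65367126464844), (142.49330139160156, 340.40057373046875), 4.395174980163574) 0.012785059878371419
fin 419 ((482.50299072265625, 211.76919555664062), (32.0076904296875, 21.985685348510742), 59.639076232910156) [0.08051553 0.0999221  0.10421867]
```

View pics/crop.png

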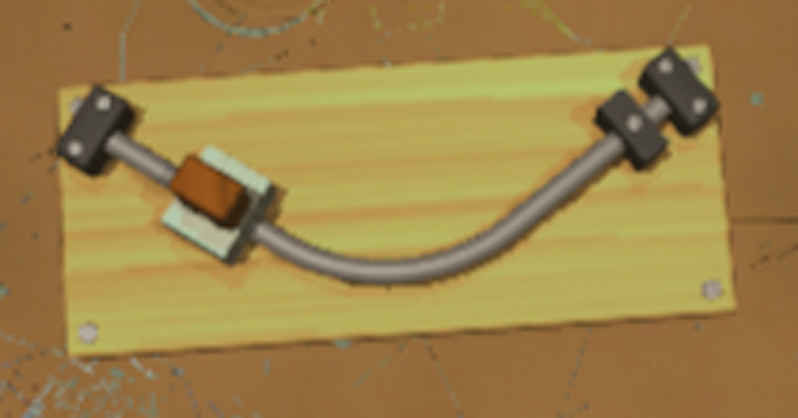

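Crop confirms it: brown wooden fin on a metal block, on the rod at crop (210,195). The square collar is at crop (632,125), just before the right end block. The jig is at (490.4,126.0) mm with yaw 4.4°, and the fin is at (482.3,212) mm. The fin's measured direction of 59.3° matches the leg's 59.4°.

{"op": "send_rows", "data": {"moves": "87 -21 0 -31 0;87 -21 0 -31 0;87 -21 0 -31 0;87 -21 0 -31 0;87 -21 0 -31 0;87 -21 0 -31 0;87 -21 0 -31 0;87 -21 0 -31 0;87 -21 0 -31 0;87 -21 0 -31 0;87 -21 0 -31 0;87 -21 0 -31 0"}}

```text
time_s: 1.8
position: [0.4832, 0.2102, 0.2228]
tcp_rot: [[0.364, 0.001, -0.931], [0.931, 0.0, 0.364], [0.0, -1.0, -0.0]]
force: [1.0, 0.4, -0.2]
opening: 1.0
```

{"op": "send_rows", "data": {"moves": "87 0 0 0 7.09;87 0 0 0 7.09;87 0 0 0 7.09;87 0 0 0 7.09;87 0 0 0 7.09;87 0 0 0 7.09;87 0 0 0 7.09;87 0 0 0 7.09;87 0 0 0 7.09;87 0 0 0 7.09;87 0 0 0 7.09;87 0 0 0 7.09;87 0 0 0 7.09;87 0 0 0 7.09;87 0 0 0 0"}}

```text
time_s: 3.05
position: [0.4824, 0.2119, 0.2227]
tcp_rot: [[0.859, 0.0, 0.511], [-0.511, 0.0, 0.859], [0.0, -1.0, 0.0]]
force: [-0.8, -0.5, -0.1]
opening: 1.0
```

```bash
cat >> h.py <<'E'
JC=np.array([490.4,126.0]);JY=np.radians(4.4)
def jig(p): 
    c,s=np.cos(JY),np.sin(JY);return JC+np.array([[c,-s],[s,c]])@np.array(p)
def to(target):  # target xy mm -> tool shift
    s=read_state();R=np.array(s["tcp_rot"]);p=np.array(s["position"])*1000
    psi=np.degrees(np.arctan2(R[1,0],R[0,0]))
    d=np.array([*target,p[2]])-p
    print("t",s["time_s"],"tcp",p.round(1),"psi",psi.round(2),"tool dxyz",(R.T@d).round(1),"F",np.round(s["force"],1),"open",round(s["opening"]*87,1),"q",np.round(s["joint_positions"],0))
E
python3 - <<'E'
from h import *
to([482.3,212])
B=jig([-21.9,57.4]);C=jig([-21.9,-57.4]);A=jig([41.2,147.5]);D=jig([41.2,-147.5])
u=(B-A)/np.linalg.norm(B-A);w=(D-C)/np.linalg.norm(D-C);f=np.array([482.3,212])
print("bend in",B,"bend out",C,"along to bend",(B-f)@u,"lateral",np.cross(u,f-A))
for n in("top","scene"):
    c=capture(n);P=cloud(c)
    g=P[...,:2]*1000-C; al=g@w; la=g@np.array([-w[1],w[0]])
    m=(abs(la)<17)&(al>20)&(al<105)&(P[...,2]>.044)&(P[...,2]<.06)
    h=np.histogram(al[m],np.arange(20,108,4));print(n,list(zip(h[1].astype(int),h[0])),"lat",la[m].mean())
    for k in mark_of(c,"stop")[:1]:
        p=world(c,*k["pixel"],.012)[:2]*1000-C;print("stop mark",p@w)
E
```

```text
t 3.05 tcp [482.4 211.9 222.7] psi -30.74 tool dxyz [-0.1 -0.   0. ] F [-0.8 -0.5 -0.1] open 87.0 q [12. 23. 96.  0. 61. 42.]
bend in [464.16087251 181.55068126] bend out [472.96821694  67.08902531] along to bend 35.442584865053774 lateral 0.11016231656449804
top [(np.int64(20), np.int64(0)), (np.int64(24), np.int64(0)), (np.int64(28), np.int64(0)), (np.int64(32), np.int64(0)), (np.int64(36), np.int64(0)), (np.int64(40), np.int64(0)), (np.int64(44), np.int64(0)), (np.int64(48), np.int64(0)), (np.int64(52), np.int64(0)), (np.int64(56), np.int64(0)), (np.int64(60), np.int64(0)), (np.int64(64), np.int64(0)), (np.int64(68), np.int64(34)), (np.int64(72), np.int64(36)), (np.int64(76), np.int64(38)), (np.int64(80), np.int64(35)), (np.int64(84), np.int64(20)), (np.int64(88), np.int64(1)), (np.int64(92), np.int64(0)), (np.int64(96), np.int64(1)), (np.int64(100), np.int64(38))] lat -0.16154964759625748
stop mark 74.84384648269462
scene [(np.int64(20), np.int64(0)), (np.int64(24), np.int64(0)), (np.int64(28), np.int64(0)), (np.int64(32), np.int64(0)), (np.int64(36), np.int64(0)), (np.int64(40), np.int64(0)), (np.int64(44), np.int64(0)), (np.int64(48), np.int64(0)), (np.int64(52), np.int64(0)), (np.int64(56), np.int64(0)), (np.int64(60), np.int64(0)), (np.int64(64), np.int64(0)), (np.int64(68), np.int64(0)), (np.int64(72), np.int64(0)), (np.int64(76), np.int64(0)), (np.int64(80), np.int64(0)), (np.int64(84), np.int64(0)), (np.int64(88), np.int64(0)), (np.int64(92), np.int64(0)), (np.int64(96), np.int64(0)), (np.int64(100), np.int64(0))] lat nan<stdin>:5: DeprecationWarning: Arrays of 2-dimensional vectors are deprecated. Use arrays of 3-dimensional vectors instead. (deprecated in NumPy 2.0)
<stdin>:10: RuntimeWarning: Mean of empty slice.
  ret = ret.dtype.type(ret / rcount)
```

{"op": "send_rows", "data": {"moves": "87 0 25 0 0;87 0 30 0 0;87 0 30 0 0;87 0 30 0 0;87 0 20 0 0;87 0 15 0 0;87 0 10 0 0;87 0 0 0 0;0 0 0 0 0;0 0 0 0 0;0 0 0 0 0;0 0 0 0 0;0 0 0 0 0;0 0 0 0 0;0 0 0 0 0;0 0 0 0 0;0 0 0 0 0;0 0 0 0 0"}}

```text
time_s: 4.75
position: [0.4823, 0.2119, 0.0626]
tcp_rot: [[0.861, 0.0, 0.509], [-0.509, 0.0, 0.861], [-0.0, -1.0, 0.0]]
force: [0.1, -0.1, -0.4]
opening: 0.32
```

Run:
```python
from h import *
to(jig([-21.9,57.4]))
```

```text
t 4.75 tcp [482.3 211.9  62.6] psi -30.62 tool dxyz [ -0.1  -0.  -35.3] F [ 0.1 -0.1 -0.4] open 27.9 q [ 12.  37. 104.   0.  39.  42.]
```

{"op": "send_rows", "data": {"moves": "0 0 0 0 0;0 0 0 0 0;0 0 0 0 0;0 0 0 0 0;0 0 0 0 0;0 0 0 0 0"}}

```text
time_s: 5.25
position: [0.4823, 0.2119, 0.0625]
tcp_rot: [[0.861, 0.0, 0.509], [-0.509, -0.0, 0.861], [0.0, -1.0, -0.0]]
force: [0.7, -0.0, -0.5]
opening: 0.23
```

Gripped: the opening of 0.23 is 20 mm, the fin's thickness. Next is the slide to the start of the bend.

{"op": "send_rows", "data": {"moves": "0 0 0 -3 0;0 0 0 -5 0;0 0 0 -6 0;0 0 0 -6 0;0 0 0 -6 0;0 0 0 -5.3 0;0 0 0 -4 0;0 0 0 0 0"}}

```text
time_s: 5.92
position: [0.4634, 0.1805, 0.0625]
tcp_rot: [[0.86, -0.001, 0.51], [-0.51, -0.001, 0.86], [-0.001, -1.0, -0.001]]
force: [-1.2, -1.2, -0.3]
opening: 0.225
```

Run:
```python
from h import *
to(jig([-21.9,57.4]))
```

```text
t 5.9167 tcp [463.4 180.5  62.5] psi -30.66 tool dxyz [ 0.2 -0.   1.3] F [-1.2 -1.2 -0.3] open 19.6 q [  8.  36. 108.  -0.  37.  39.]
```

{"op": "send_rows", "data": {"moves": "0 0.2 0 -5 -3.5;0 0.2 0 -6.1 -3.5;0 0.2 0 -6.1 -3.5;0 0.2 0 -6.1 -3.5;0 0.2 0 -6.1 -3.5;0 0.2 0 -6.1 -3.5;0 0.2 0 -6.1 -3.5;0 0.2 0 -6.1 -3.5;0 0.2 0 -6.1 -3.5;0 0.2 0 -6.1 -3.5;0 0 0 0 0"}}

```text
time_s: 6.83
position: [0.4512, 0.1231, 0.0625]
tcp_rot: [[0.997, -0.001, -0.077], [0.077, -0.0, 0.997], [-0.001, -1.0, -0.0]]
force: [-0.1, -0.3, -0.8]
opening: 0.229
```

Run:
```python
from h import *
to(jig([-40,0]))
```

```text
t 6.8333 tcp [451.2 123.1  62.5] psi 4.39 tool dxyz [-0.7  0.  -0.2] F [-0.1 -0.3 -0.8] open 19.9 q [  2.  35. 112.  -0.  33.  -3.]
```

{"op": "send_rows", "data": {"moves": "0 -0.3 0 -6.1 -3.5;0 0.1 0 -6.1 -3.5;0 0.2 0 -6.1 -3.5;0 0.2 0 -6.1 -3.5;0 0.2 0 -6.1 -3.5;0 0.2 0 -6.1 -3.5;0 0.2 0 -6.1 -3.5;0 0.2 0 -6.1 -3.5;0 0.2 0 -6.1 -3.5;0 0.2 0 -6.1 -3.5;0 0 0 0 0"}}

```text
time_s: 7.75
position: [0.4744, 0.0677, 0.0625]
tcp_rot: [[0.774, 0.002, -0.634], [0.634, -0.0, 0.774], [0.001, -1.0, -0.001]]
force: [-0.0, 0.2, -2.1]
opening: 0.224
```

Run:
```python
from h import *
to(jig([-21.9,-57.4]))
c=capture("top");cv2.imwrite("pics/mid.png",cv2.resize(c["image"][215:325,190:400],None,fx=3.8,fy=3.8))
```

```text
t 7.75 tcp [474.4  67.7  62.5] psi 39.32 tool dxyz [-1.5 -0.   0.5] F [-0.   0.2 -2.1] open 19.5 q [ -5.  35. 110.  -0.  34. -45.]
```

View pics/mid.png

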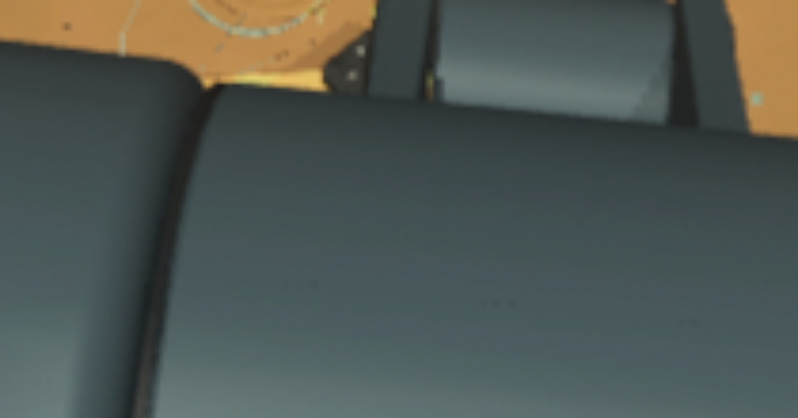

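The arm fills the top view and hides the carriage. The grip is still at 19.5 mm and the forces are low, so I'll continue along the second leg.

{"op": "send_rows", "data": {"moves": "0 -0.5 0 -4 0;0 -0.5 0 -6 0;0 -0.5 0 -6 0;0 0 0 -6 0;0 0 0 -6 0;0 0 0 -6 0;0 0 0 -5 0;0 0 0 -3 0;0 0 0 -2 0;0 0 0 0 0"}}

```text
time_s: 8.63
position: [0.5005, 0.0327, 0.0625]
tcp_rot: [[0.773, 0.001, -0.634], [0.634, -0.0, 0.773], [0.0, -1.0, -0.001]]
force: [0.8, 0.2, -1.8]
opening: 0.229
```

{"op": "send_rows", "data": {"moves": "0 0 0 -1 0;0 0 0 -1 0;0 0 0 -1 0;0 0 0 -1 0;0 0 0 0 0"}}

```text
time_s: 9.05
position: [0.5027, 0.03, 0.0625]
tcp_rot: [[0.773, 0.0, -0.635], [0.635, -0.0, 0.773], [0.0, -1.0, -0.0]]
force: [0.3, -0.1, -1.6]
opening: 0.223
```

Run:
```python
from h import *
w=np.array([63.1,-90.1])/110
to(jig(np.array([-21.9,-57.4])+50*w))
```

```text
t 9.05 tcp [502.7  30.   62.5] psi 39.39 tool dxyz [ 0.6  0.  -2.5] F [ 0.3 -0.1 -1.6] open 19.4 q [ -9.  36. 107.  -0.  37. -49.]
```

{"op": "send_rows", "data": {"moves": "0 0 0 -1 0;0 0 0 -1 0;0 0 0 0 0"}}

```text
time_s: 9.3
position: [0.504, 0.0284, 0.0625]
tcp_rot: [[0.773, 0.0, -0.635], [0.635, -0.0, 0.773], [0.0, -1.0, -0.0]]
force: [0.5, -0.2, -2.6]
opening: 0.228
```

{"op": "send_rows", "data": {"moves": "0 0 0 -1 0;0 0 0 -1 0;0 0 0 0 0"}}

```text
time_s: 9.55
position: [0.5053, 0.0268, 0.0625]
tcp_rot: [[0.773, 0.0, -0.634], [0.634, -0.0, 0.773], [0.0, -1.0, -0.0]]
force: [0.1, 0.0, -2.7]
opening: 0.227
```

{"op": "send_rows", "data": {"moves": "0 0 0 -1 0;0 0 0 -1 0;0 0 0 0 0"}}

```text
time_s: 9.8
position: [0.5061, 0.0256, 0.0626]
tcp_rot: [[0.773, -0.001, -0.634], [0.634, 0.0, 0.773], [-0.0, -1.0, 0.001]]
force: [-0.8, 1.8, -2.5]
opening: 0.228
```

{"op": "send_rows", "data": {"moves": "0 0 0 -1 0;0 0 0 -1 0;0 0 0 0 0"}}

```text
time_s: 10.05
position: [0.506, 0.0254, 0.0626]
tcp_rot: [[0.774, -0.003, -0.634], [0.634, 0.003, 0.774], [-0.001, -1.0, 0.004]]
force: [-3.8, 6.3, 1.5]
opening: 0.228
```

Run:
```python
from h import *
w=np.array([63.1,-90.1])/110
to(jig(np.array([-21.9,-57.4])+50*w))
c=capture("wrist");cv2.imwrite("pics/w1.png",c["image"])
```

```text
t 10.05 tcp [506.   25.4  62.6] psi 39.32 tool dxyz [0.9 0.  3.2] F [-3.8  6.3  1.5] open 19.9 q [-10.  36. 106.   0.  38. -49.]
```

View pics/w1.png

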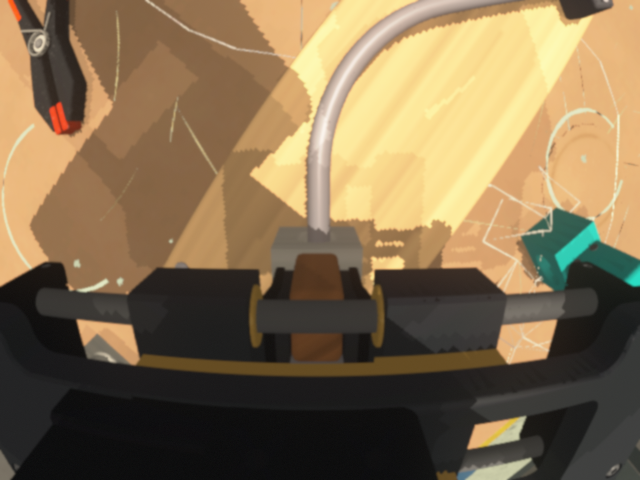

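The force against the forward direction reached 7 N and the arm stopped advancing, so the carriage is on the stop. The wrist view shows the fin between the fingers at (318,300), with the block square on the rod. I'll ease off, open, rise and back away.

{"op": "send_rows", "data": {"moves": "0 0 0 2 0;0 0 0 0 0;87 0 0 0 0;87 0 0 0 0;87 0 0 0 0;87 0 0 0 0;87 0 0 0 0;87 0 0 0 0;87 0 0 0 0;87 0 0 0 0;87 0 0 0 0;87 0 0 0 0;87 0 0 0 0;87 0 0 0 0;87 0 0 0 0"}}

```text
time_s: 11.35
position: [0.5064, 0.0254, 0.0625]
tcp_rot: [[0.773, 0.0, -0.634], [0.634, -0.0, 0.773], [0.0, -1.0, -0.0]]
force: [0.6, 0.1, -0.2]
opening: 0.99
```

{"op": "send_rows", "data": {"moves": "87 0 -10 0 0;87 0 -20 0 0;87 0 -30 0 0;87 0 -30 0 0;87 0 -30 0 0;87 0 -30 0 0;87 30 0 20 0;87 30 0 20 0;87 30 0 20 0;87 0 0 35 0;87 0 0 35 0;87 0 0 35 0;87 0 0 35 0;87 0 0 35 0;87 0 0 35 0;87 0 0 0 0;87 0 0 0 0"}}

```text
time_s: 12.77
position: [0.4032, 0.2923, 0.2132]
tcp_rot: [[0.77, 0.0, -0.638], [0.638, -0.0, 0.77], [0.0, -1.0, -0.0]]
force: [1.1, -1.3, 0.9]
opening: 1.004
```

Run:
```python
from h import *
w=np.array([63.1,-90.1])/110
c_,s_=np.cos(JY),np.sin(JY);ww=np.array([[c_,-s_],[s_,c_]])@w
C=jig([-21.9,-57.4]);to(C+50*ww)
for n in("top","scene"):
    c=capture(n);P=cloud(c)
    cv2.imwrite(f"pics/end_{n}.png",c["image"])
    near=(abs(P[...,0]-.506)<.06)&(abs(P[...,1]-.025)<.06)
    f=P[near&(P[...,2]>.08)&(P[...,2]<.115)]
    if len(f):
        r=cv2.minAreaRect(f[:,:2].astype(np.float32)*1000);g=np.array(r[0])-C
        print(n,"fin",r,"along",g@ww,"lat",g@[-ww[1],ww[0]],np.percentile(f[:,2],95))
    for m in mark_of(c,"spare_block")[:1]: print("spare",m["p"],world(c,*m["pixel"],.022).round(3))
    for m in mark_of(c,"carriage_fin")[:3]: print("fin",m["p"],m["pixel"],world(c,*m["pixel"],.08).round(3))
```

```text
t 12.7667 tcp [403.2 292.3 213.2] psi 39.62 tool dxyz [-9.00e+01  1.00e-01 -2.68e+02] F [ 1.1 -1.3  0.9] open 87.3 q [ 23.  21. 101.  -0.  58. -17.]
top fin ((505.2599182128906, 26.369911193847656), (20.20108413696289, 32.52021789550781), 39.090702056884766) along 51.96066343035344 lat -0.8971412956670405 0.10343665190981675
spare 0.77 [ 0.431 -0.158  0.022]
fin 0.69 [182.5, 290.1] [0.64  0.133 0.08 ]
fin 0.7 [313.1, 161.2] [0.495 0.368 0.08 ]
fin 0.67 [205.7, 266.8] [0.631 0.141 0.08 ]
```

View pics/end_scene.png

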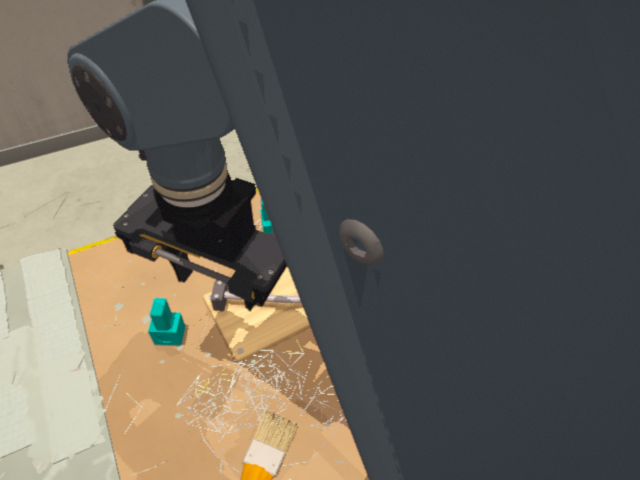

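```bash
python3 -c "
import cv2;i=cv2.imread('pics/end_top.png');cv2.imwrite('pics/end_crop.png',cv2.resize(i[215:325,280:480],None,fx=4,fy=4,interpolation=cv2.INTER_CUBIC))"
```

```text
(no output)
```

View pics/end_crop.png

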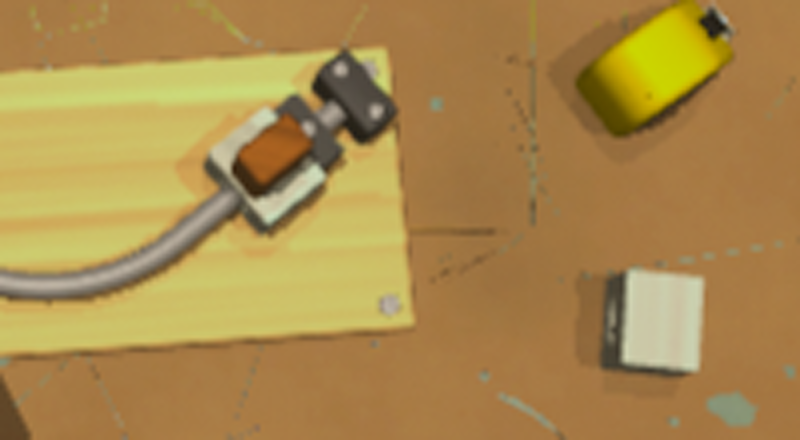

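The carriage, at crop (270,165), sits flush against the collar at (315,130). The spare block at (655,320) has not been touched.

```bash
python3 -c "
from rig import *
print(hand_in())"
```

```text
the job is handed in; nothing more can be done
None
```

I gripped the carriage by its wooden fin and slid it round the bend until it touched the stop collar. I then released it, drew the arm clear and handed the job in at about 13 s of the 37 s allowed.

**Last checks:**
- **Contact:** the wrist force rose to about 7 N against the direction of travel as the carriage met the collar, and the arm stopped advancing.
- **Position:** the final top picture shows the carriage flush against the collar. The fin is about 1 mm off the rod's line and within about 0.5° of its direction.
- **Release:** the gripper is fully open and well clear of the carriage.
- **Spare block:** it was found about 4 mm from its first reading, which is within the networks' error.

**Checks that failed or disagreed:**
- **Stop distance:** the camera estimate put contact about 2–3 mm before where I felt it, so I relied on the force.
- **Scene camera:** the arm blocked its view at the end, so the final position rests on the top camera alone.
- **Fin detector:** in its final run it reported only the turquoise look-alikes. The fin's position comes from the depth map instead.

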